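# Turn the chisel round in its tray

## Robot

A 7-joint arm with a two-finger parallel gripper is mounted at the origin on a cart in front of the work surface, level with it; the furniture and walls round the work are solid. World frame = base frame: x ahead of the robot, y to its left, z up, the work surface at z = 0. Lengths are in m, angles in rad, forces in N, time in s.
With the tool pointing down it reaches from about 0.35 to 0.9 m from the base axis. Payload 8.1 kg.
Tool frame: the origin (TCP) lies between the finger pads; the fingertips stand 22 mm ahead of it and the grasp point (between the pads) lies 3 mm ahead of it (arm.tip_reach is the distance from the TCP to the fingertips, in m); z points along the fingers, y is the line along which they close (so a half turn about z gives the same grasp; the last joint's range is limited). The gripper opens to 92 mm and grips with 3 to 60 N. Pads are 19 mm wide; open, the fingers measure 130 mm over their backs; the gripper's body (75 mm by 190 mm) begins 47 mm behind the grasp point.
Start: joints at [-1.431, 0.434, 0.025, 1.573, -0.012, 1.134, -0.075], TCP at [0.15, 0.607, 0.249] pointing down, gripper open.
Joint ranges: [-2.62, 2.62], [-0.44, 2.09], [-1.27, 1.32], [0.08, 2.57], [-1.32, 4.46], [0.12, 2], [-2.74, 2.74]. Speed limits (rad/s): [2.22, 2.22, 3.01, 3.01, 3.14, 3.14, 3.14].

## Interface

Orientations are given as a rotation vector (axis times angle).
In Python, from cell import telemetry, vision, job, arm gives the robot as it stands. The module is installed in compiled form; this text tells all that it offers.
- The arm moves only by the shell command python3 -m creep 'ROWS' [FORCE]. ROWS is text: rows parted by semicolons, each of 7 numbers parted by spaces: the finger opening in cm, from 0 to 9.18, then the shift along the tool's x, y, z in cm, then the turn, a rotation vector about the tool's x, y, z in degrees. A call has 1 to 5 rows; each row is the pose to reach, as a shift and turn from the pose commanded when the call began, along the tool's axes at that moment; what a row does not reach only later rows make up. A row lasts 1/8 s, in which the tool goes at most 62.5 mm and 10.7 degrees, less where a joint would pass 70% of its speed; a pose out of reach is approached as far as the arm can. A call with a gripper value outside its range is refused whole. The fingers move at their own pace and stop on an object; FORCE is the grip in N (left out, the last holds). Time passes only in rows, so rows that repeat a pose let the fingers close. It gives the time, the measured TCP pose, the force, the opening and the grip force at its end, in the units of the state.
- telemetry.observe(): the state, without advancing time (a new reading comes with each control period).
- vision.get_image(name): name is "scene" or "top" or "wrist"; returns the picture (384x512x3 uint8, red, green, blue); there is no depth.
- vision.camera_info(name): a dict with "fov_y" (degrees; the focal length in pixels is half the picture's height over the tangent of half this angle, whatever the lens; pixels are square), "cx", "cy" (the principal point, pixels), "extrinsics" (4x4, takes a point from camera to world coordinates). Camera axes: x right, y down, z forward; pixel columns grow to the right and rows downward; lengths in m; the calibration is good to about 2 mm. The wrist camera is an equidistant fisheye: a pixel r from the principal point sees the ray r / f radians off the axis. A picture is of the moment at which its call begins: read the wrist's pose just before it. camera_info takes no time and is no camera call; for the wrist camera it gives the pose at the moment of the call.
- job.sign_off(): hands the job in; it is judged then, once.
The state is a dict: "clock": time; "joints": joint angles; "dq": joint speeds; "joint_efforts": joint torques, N m; "position": TCP position; "ee_rot": TCP orientation; "force": force on the tool from outside, world axes, zero at the start; "ft_torque": the same for the moment, N m; "width": opening from 0.0 (shut) to 1.0 (fully open); "gripper_force": force on a finger pad.
Only numpy, scipy, OpenCV 4.12 (cv2) and the standard library are available. Lean on these libraries where they do the work, as an engineer would, in place of code of your own. Each camera call takes 0.05 s, during which the arm holds its last target. There are 200 camera calls.

## Task

The chisel lies in its wooden tray the wrong way round: the handle is under the hood and the blade lies bare. Take it out, lay it flat on the bench beside the tray and let go of it, then pick it up again by the handle and put it back the right way round, blade under the hood and handle lying fully down in the open part, behind the low end stop. Leave the oak stick, the rasp and the bolt where they are.

Things in the scene. Friction and masses are not known exactly. Their poses are not given: they have to be found in the camera images.
- tray: Wooden chisel tray, fixed on the bench. Origin: centre of its underside; z up, +y towards its hooded end. Base board 84 (x) x 266 (y) x 10 mm thick; its upper face (z = 10 mm) is the floor. Hooded from y = -19 to +121 mm, closed by a back wall at +121; open floor without side walls from -19 to -121, then a low end stop. 242 mm between back wall and end stop.
- chisel: Loose chisel, 230 mm long, about 0.2 kg. Origin: middle of its length, on its underside; +y to the handle's butt, z up. Round wooden handle y = +1 to +115 mm, up to 26 wide, 27 high; flat steel blade y = +1 to -115, at most 26 wide, 12 high; undersides level. Starts flat on the tray's floor within 5 mm of its centre, y axes alike, handle under the hood; to end turned half round.
- hood_mouth (a point): Middle of the lower edge of the hood's mouth, on the floor (tray x = 0, y = -19, z = 10 mm). The hood is inside 40 mm wide (tray x -20 to +20), 42 mm high and 140 mm deep; its cheeks reach to x = +-30, its roof of two slats with a 12 mm gap between is 7 mm thick, top at z = 59 mm.
- chisel_tip (a point): Tip of the chisel's blade: 115 mm from its origin along -y, 6 mm above its underside.
- chisel_handle (a point): Middle of the chisel's handle, where to take it: 60 mm from its origin along +y, 13 mm above its underside.
- chisel_butt (a point): Butt end of the chisel's handle: 115 mm from its origin along +y, 13 mm above its underside.
- oak_stick: Bystander: squared oak stick, 28 x 167 x 22 mm, lying on the bench to the left of the tray. Origin: centre of its underside.
- rasp: Bystander: rasp with a wooden handle, 26 x 270 x 26 mm, lying on the bench behind the tray. Origin: centre of its underside.
- coach_bolt: Bystander: steel bolt with a nut, 21 x 75 x 21 mm, lying on the bench to the right of the work. Origin: centre of its underside.
- end_stop (a point): Middle of the top of the low end stop at the open end (tray x = 0, y = -126, z = 22 mm): a bar 12 mm high above the floor, 70 mm wide (x), 10 mm thick (y).

How it is judged:
By the outcome, as a careful person would: the job done as asked, in the order asked, and still so for the second after the job is handed in, with the robot touching nothing.
It also fails if it takes over 67 s, if anything falls off the work surface, if the arm or the gripper's body presses on something with over 40 N, if the wrist force passes 120 N, or if a joint passes its speed limit or range.

## Working session

There is one attempt and no reset: what is moved stays moved. The work goes in short steps, Python scripts to look and compute and a shell command to move; the robot and the scene stay as the last step left them, time stands still between calls to the robot, and variables do not carry over. Pictures are saved under pics/ and viewed, at most 11 in all, crops included, and the job is handed in when it is done.

```bash
mkdir -p pics
python3 - <<'E'
from cell import telemetry, vision, job, arm
import cv2, numpy as np
np.set_printoptions(precision=4,suppress=True)
ims=[]
for n in ("top","scene"):
    im=vision.get_image(n); cv2.imwrite(f"pics/{n}0.png",im[:,:,::-1]); i=vision.camera_info(n); print(n,i["fov_y"],i["cx"],i["cy"]);print(np.array(i["extrinsics"]))
s=telemetry.observe(); print(s); print(arm.tip_reach)
E
```

```text
top 46.572795177560664 256.4842166089361 190.5742185024497
[[ 0.3534 -0.9141  0.199   0.3107]
 [-0.9355 -0.346   0.0723 -0.1206]
 [ 0.0028 -0.2117 -0.9773  1.6236]
 [ 0.      0.      0.      1.    ]]
scene 53.783639116278316 253.29279934872653 194.16556325996834
[[ 0.8027 -0.4522  0.3888  0.1433]
 [-0.5961 -0.5886  0.5461 -0.7212]
 [-0.0181 -0.6701 -0.742   1.0351]
 [ 0.      0.      0.      1.    ]]
{'clock': 0.1, 'joints': array([-1.4306,  0.4352,  0.025 ,  1.5739, -0.0116,  1.134 , -0.0751]), 'dq': array([-0.0015, -0.0031,  0.    , -0.0022,  0.0001, -0.0003, -0.0011]), 'joint_efforts': array([  0.0033, -66.9123,   0.9879, -31.5145,  -0.0605,   0.0375,
         0.0001]), 'position': array([0.1502, 0.6063, 0.248 ]), 'ee_rot': array([-0.3806, -3.1184,  0.0022]), 'force': array([-0.1599,  0.797 ,  0.2073]), 'ft_torque': array([ 0.0252, -0.0012, -0.0276]), 'gripper_force': 0.0, 'width': 1.0008185519104924}
0.022
```

View pics/top0.png

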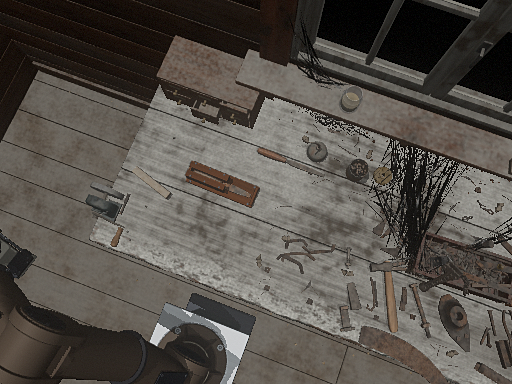

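View pics/scene0.png

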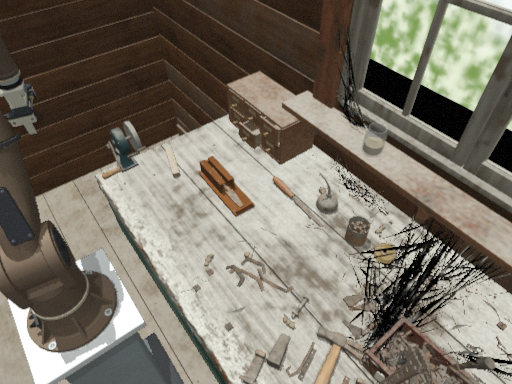

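The top view shows the tray at about (222,185), hood at the left end and bare blade to the right near (238,190). The stick is at (152,182) and the rasp at (285,160). In the scene view the tray is at about (226,186). Next I measure.

```bash
cat > h.py <<'E'
import cv2, numpy as np
from cell import telemetry, vision, job, arm
from scipy.spatial.transform import Rotation as R
np.set_printoptions(precision=4,suppress=True)
def cam(n):
    i=vision.camera_info(n); f=192/np.tan(np.radians(i["fov_y"]/2)); return f,i["cx"],i["cy"],np.array(i["extrinsics"])
def ray(c,p,fish=False):
    f,cx,cy,E=c; u,v=(p[0]-cx)/f,(p[1]-cy)/f
    if fish:
        r=np.hypot(u,v)+1e-9; d=np.array([u/r*np.sin(r),v/r*np.sin(r),np.cos(r)])
    else: d=np.array([u,v,1.])
    return E[:3,3],E[:3,:3]@d
def onz(c,p,z,fish=False):
    o,d=ray(c,p,fish); return o+d*(z-o[2])/d[2]
def proj(c,P,fish=False):
    f,cx,cy,E=c; q=E[:3,:3].T@(np.array(P)-E[:3,3])
    if fish:
        t=np.arctan2(np.hypot(q[0],q[1]),q[2]); n=np.hypot(q[0],q[1])+1e-9; return np.array([cx+f*t*q[0]/n,cy+f*t*q[1]/n])
    return np.array([cx+f*q[0]/q[2],cy+f*q[1]/q[2]])
E
python3 - <<'E'
from h import *
c=cam("top")
a=cv2.imread("pics/top0.png"); b=cv2.imread("pics/scene0.png")
hsv=cv2.cvtColor(a,cv2.COLOR_BGR2HSV)
m=((hsv[...,1]>110)&(hsv[...,2]>40)).astype(np.uint8); m[:140]=0;m[230:]=0;m[:,:175]=0;m[:,270:]=0
cs,_=cv2.findContours(m,0,2); k=max(cs,key=cv2.contourArea)
r=cv2.minAreaRect(k);print(r)
for p in cv2.boxPoints(r): print(p,onz(c,p,0.0)[:2],onz(c,p,.022)[:2],onz(c,p,.059)[:2])
A=cv2.resize(a[150:220,175:270],None,fx=6,fy=6,interpolation=cv2.INTER_CUBIC)
B=cv2.resize(b[145:220,190:265],None,fx=6,fy=6,interpolation=cv2.INTER_CUBIC)
cv2.imwrite("pics/c1.png",np.vstack([A,np.zeros((30,570,3),np.uint8)])[:450]) 
v=np.zeros((450,800,3),np.uint8); 
A=cv2.resize(a[150:220,180:265],None,fx=4.7,fy=4.7,interpolation=cv2.INTER_CUBIC);B=cv2.resize(b[145:220,190:265],None,fx=5,fy=5,interpolation=cv2.INTER_CUBIC)
v[:A.shape[0],:A.shape[1]]=A; v[:B.shape[0],410:410+B.shape[1]]=B; cv2.imwrite("pics/c2.png",v)
E
```

```text
((220.9137725830078, 183.46551513671875), (72.60687255859375, 21.726350784301758), 21.801406860351562)
[183.1724 180.069 ] [0.5819 0.2702] [0.5782 0.2649] [0.572 0.256]
[191.2414 159.8965] [0.665  0.2719] [0.6602 0.2666] [0.6522 0.2576]
[258.6552 186.8621] [ 0.6575 -0.0031] [ 0.6528 -0.0047] [ 0.6449 -0.0074]
[250.5862 207.0345] [ 0.5754 -0.0022] [ 0.5718 -0.0038] [ 0.5658 -0.0065]
```

View pics/c2.png

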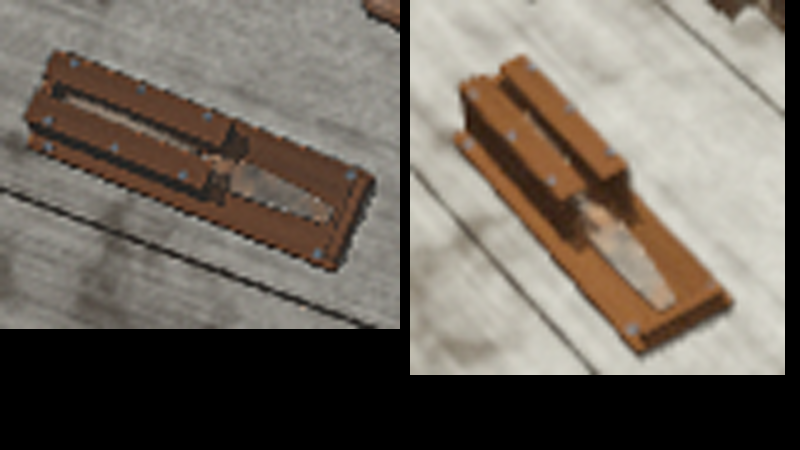

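The crops show two roof slats running along the tray with a gap between them. The blade tip is near the end stop and the chisel lies roughly along the tray axis. The tray centre is about (0.62, 0.13), with its +y close to world +y. I'll move the wrist camera above it to refine this.

```bash
cat >> h.py <<'E'
def Rt(yaw,tilt=0):  # tool x = tray/chisel +y dir at heading yaw (deg, 0 = world +y), tool z down; tilt deg about tool y
    a=np.radians(yaw); y=np.array([-np.sin(a),np.cos(a),0]); x=np.array([np.cos(a),np.sin(a),0])
    return R.from_matrix(np.c_[y,x,[0,0,-1]])*R.from_euler('y',tilt,degrees=True)
def go(P,yaw,tilt=0):
    s=telemetry.observe(); r0=R.from_rotvec(s["ee_rot"]); d=r0.inv().apply(np.array(P)-s["position"])*100
    rv=(r0.inv()*Rt(yaw,tilt)).as_rotvec(degrees=True)
    print("t",s["clock"],"pos",s["position"],"w",s["width"]*9.18,"F",s["force"],"j",s["joints"]); print("shift",d.round(2),"turn",rv.round(2),"rows",np.linalg.norm(d)/6.25,np.linalg.norm(rv)/10.7)
E
python3 - <<'E'
from h import *
go([.60,.06,.25],1.4)
c=cam("top"); a=cv2.imread("pics/top0.png")
for n,p in dict(rasp0=(258,150),rasp1=(322,175),stick0=(134,169),stick1=(168,196),plier=(285,238)).items(): print(n,onz(c,p,.01))
E
```

```text
t 0.1 pos [0.1502 0.6063 0.248 ] w 9.18751430653832 F [-0.1599  0.797   0.2073] j [-1.4306  0.4352  0.025   1.5739 -0.0116  1.134  -0.0751]
shift [-56.8  -42.21  -0.13] turn [-0.06  0.06 74.68] rows 11.32198920890827 6.9797190060015755
rasp0 [0.788  0.0487 0.01  ]
rasp1 [ 0.7814 -0.2089  0.01  ]
stick0 [0.5544 0.4559 0.01  ]
stick1 [0.5046 0.2967 0.01  ]
plier [ 0.5116 -0.1599  0.01  ]
```

```bash
python3 -m creep '9 -28 -21 0 0 0 37; 9 -28 -21 0 0 0 37; 9 -28 -21 0 0 0 37; 9 -28 -21 0 0 0 37; 9 -28 -21 0 0 0 37' 20; python3 -c "
from h import *
go([.60,.06,.25],-1.4)"
```

```text
clock: 0.72
position: [0.3487, 0.3628, 0.2486]
ee_rot: [-1.352, -2.836, 0.0]
force: [0.9, 0.9, -0.6]
width: 0.981
gripper_force: 0.0
t 0.725 pos [0.3487 0.3628 0.2486] w 9.001270013974624 F [ 0.8684  0.9347 -0.6106] j [-1.1216  0.2347  0.2577  1.8804 -0.069   1.035  -0.1543]
shift [-39.34   0.46  -0.14] turn [-0.    0.   40.42] rows 6.295366164777094 3.777809983082858
```

```bash
python3 -m creep '9 -20 0 0 0 0 20; 9 -20 0 0 0 0 20; 9 -20 0 0 0 0 20; 9 -20 0 0 0 0 20; 9 -20 0 0 0 0 20'; python3 -c "
from h import *
go([.60,.06,.25],-1.4)"
```

```text
clock: 1.35
position: [0.474, 0.2089, 0.2485]
ee_rot: [-1.824, -2.557, 0.001]
force: [0.1, 0.5, 0.4]
width: 0.979
gripper_force: 0.0
t 1.35 pos [0.474  0.2089 0.2485] w 8.983892536260006 F [0.077  0.5    0.4326] j [-0.853   0.266   0.4214  1.8573 -0.1248  1.0446 -0.0503]
shift [-18.18   7.07  -0.16] turn [-0.03  0.01 20.39] rows 3.1218626924674933 1.905700636836809
```

```bash
python3 -m creep '9 -18.2 7.1 0 0 0 20.4; 9 -18.2 7.1 0 0 0 20.4; 9 -18.2 7.1 0 0 0 20.4; 9 -18.2 7.1 0 0 0 20.4; 9 -18.2 7.1 0 0 0 20.4'
python3 - <<'E'
from h import *
go([.60,.06,.25],-1.4)
c=cam("wrist"); print(c); im=vision.get_image("wrist"); cv2.imwrite("pics/w1.png",im[:,:,::-1]); np.savez("w1.npz",f=c[0],cx=c[1],cy=c[2],E=c[3])
v=cv2.resize(im[:,:,::-1],(800,600),interpolation=cv2.INTER_CUBIC)
for y in (-.126,-.019,.121):
  for x in (-.03,.03):
    p=proj(c,[.62+x+.024*y,.1305+y,.01],True); print(p)
cv2.imwrite("pics/w1b.png",v)
E
```

```text
clock: 1.98
position: [0.6, 0.0624, 0.2481]
ee_rot: [-2.244, -2.197, 0.001]
force: [-0.6, 0.4, -0.7]
width: 0.979
gripper_force: 0.0
t 1.975 pos [0.6    0.0624 0.2481] w 8.989296382986698 F [-0.5831  0.3805 -0.7269] j [-0.5691  0.4286  0.5437  1.6605 -0.242   1.1214  0.0194]
shift [-0.24  0.   -0.19] turn [-0.08 -0.04  0.18] rows 0.049056135590172606 0.01863874990146157
(np.float64(297.3186396354542), 252.70400851946943, 195.3607676498919, array([[ 0.9998, -0.0203, -0.0082,  0.6006],
       [-0.0218, -0.9567, -0.2901,  0.1401],
       [-0.0019,  0.2902, -0.957 ,  0.3841],
       [ 0.    ,  0.    ,  0.    ,  1.    ]]))
[245.2532 211.3589]
[289.9405 210.3916]
[244.927  130.6667]
[292.6312 130.0155]
[245.0927  21.9066]
[293.2521  21.9016]
```

View pics/w1b.png

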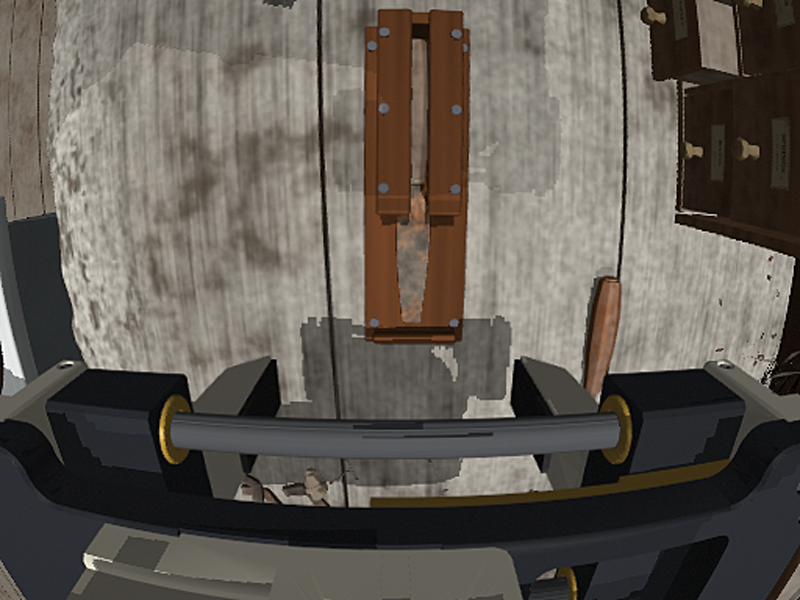

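The wrist view is clear. The tray edges lie at columns 366 and 465 (enlarged picture), and the hood mouth at row 214. The blade spans 396–429 at row 225, its tip is at (412,322), and the end stop is at rows 326–342. I convert these to points.

Run:
```python
from h import *
d=np.load("w1.npz"); c=(float(d['f']),float(d['cx']),float(d['cy']),d['E'])
def q(n,p,z): print(n,onz(c,np.array(p)/1.5625,z,True)[:2])
q("baseL far",(367,50),.01);q("baseL near",(366,325),.01);q("baseR near",(464,325),.01);q("baseR far",(468,50),.01)
q("roof mouth L",(377,212),.059);q("roof mouth R",(461,214),.059);q("roof backL",(378,10),.059);q("roof backR",(464,12),.059)
q("stop bottom L",(366,342),.0);q("stop bottom R",(462,342),.0);q("stop top L",(373,329),.022);q("stop top R",(456,329),.022)
q("bladeL225",(396,225),.018);q("bladeR225",(429,225),.018);q("bladeL260",(398,260),.018);q("bladeR260",(427.5,260),.018)
q("tipL",(403,322),.016);q("tipR",(422,322),.016)
q("neck",(418,190),.025)
im=cv2.cvtColor(cv2.imread("pics/w1.png"),cv2.COLOR_BGR2HSV)
for r in (140,150,160,170,180,190,200): print(r,im[r,232:302,1].tolist())
```

```text
baseL far [0.58   0.2383]
baseL near [0.5724 0.0096]
baseR near [0.6564 0.0077]
baseR far [0.6604 0.238 ]
roof mouth L [0.5869 0.1098]
roof mouth R [0.6458 0.1075]
roof backL [0.5908 0.2558]
roof backR [0.6508 0.2544]
stop bottom L [ 0.571  -0.0099]
stop bottom R [ 0.6566 -0.0119]
stop top L [0.579  0.0101]
stop top R [0.648  0.0086]
bladeL225 [0.5999 0.0953]
bladeR225 [0.626  0.0948]
bladeL260 [0.6009 0.067 ]
bladeR260 [0.6246 0.0665]
tipL [0.604  0.0137]
tipR [0.6199 0.0133]
neck [0.6173 0.1231]
140 [23, 103, 182, 166, 167, 166, 171, 165, 166, 164, 166, 169, 171, 170, 171, 169, 162, 169, 171, 163, 173, 176, 113, 118, 120, 116, 112, 108, 103, 106, 103, 103, 97, 112, 118, 127, 126, 117, 124, 118, 119, 124, 124, 147, 166, 168, 162, 181, 173, 175, 175, 167, 172, 181, 167, 175, 170, 164, 165, 169, 168, 166, 176, 172, 177, 183, 156, 20, 20, 23]
150 [21, 66, 190, 168, 164, 164, 169, 168, 168, 168, 168, 167, 170, 167, 169, 168, 169, 169, 165, 167, 175, 175, 48, 65, 81, 87, 83, 83, 79, 72, 70, 72, 79, 79, 71, 58, 54, 60, 64, 66, 67, 56, 65, 194, 172, 165, 174, 165, 169, 163, 164, 166, 171, 
[... 1042 characters left out ...]
, 182, 65, 20, 24, 23, 23]
190 [18, 55, 170, 177, 168, 164, 165, 168, 167, 170, 161, 165, 171, 164, 169, 172, 168, 165, 163, 168, 164, 165, 172, 191, 42, 41, 44, 44, 37, 44, 45, 51, 64, 71, 73, 63, 58, 53, 40, 132, 179, 166, 162, 162, 160, 167, 169, 169, 168, 169, 165, 165, 169, 162, 161, 168, 166, 173, 172, 169, 168, 165, 175, 178, 151, 16, 22, 25, 25, 26]
200 [17, 33, 184, 171, 163, 169, 168, 160, 167, 168, 172, 169, 165, 166, 165, 170, 168, 159, 165, 168, 168, 162, 168, 166, 195, 92, 101, 115, 105, 94, 97, 102, 101, 110, 101, 98, 80, 96, 165, 172, 165, 164, 163, 167, 160, 166, 165, 175, 170, 167, 166, 167, 163, 168, 170, 169, 169, 168, 164, 171, 171, 174, 178, 186, 65, 18, 26, 23, 24, 21]
```

```bash
python3 -m creep '6 1.3 1.3 15 0 0 0; 6 1.3 1.3 15 0 0 0; 6 1.3 1.3 15 0 0 0; 6 1.3 1.3 15 0 0 0; 6 1.3 1.3 15 0 0 0'
python3 - <<'E'
from h import *
go([.613,.078,.034],-1.4)
c=cam("wrist"); im=vision.get_image("wrist"); cv2.imwrite("pics/w2.png",im[:,:,::-1])
hs=cv2.cvtColor(im,cv2.COLOR_RGB2HSV)
for y in (.055,.065,.075,.085):
    p=proj(c,[.613,y,.016],True); r=int(round(p[1])); cols=np.arange(int(p[0])-60,int(p[0])+60)
    ok=cols[(hs[r,cols,1]<135)]; ok=ok[abs(ok-p[0])<28]
    print(y,p,onz(c,(ok.min()-.5,r),.018,True)[:2],onz(c,(ok.max()+.5,r),.018,True)[:2])
E
```

```text
clock: 2.65
position: [0.6142, 0.0746, 0.1002]
ee_rot: [2.245, 2.197, 0.003]
force: [0.4, 0.2, 0.3]
width: 0.655
gripper_force: 0.0
t 2.65 pos [0.6142 0.0746 0.1002] w 6.015663351287062 F [0.4427 0.1698 0.3064] j [-0.5184  0.6087  0.4655  1.7753 -0.3532  0.8393  0.0923]
shift [ 0.33 -0.13  6.62] turn [ 0.09 -0.06  0.18] rows 1.0602584070037075 0.019461548161023873
0.055 [253.3951 231.5346] [0.6003 0.0557] [0.6235 0.0552]
0.065 [253.1324 220.0505] [0.5999 0.0661] [0.6251 0.0655]
0.075 [252.8615 208.2038] [0.5995 0.0762] [0.6252 0.0756]
0.085 [252.583  196.0165] [0.5991 0.0859] [0.626  0.0853]
```

```bash
python3 -m creep '6 0.2 -0.2 5.5 0 0 0; 6 0.2 -0.2 6.5 0 0 0; 6 0.2 -0.2 6.5 0 0 0; 6 0.2 -0.2 6.5 0 0 0; 6 0.2 -0.2 6.5 0 0 0' 40; python3 -c "
from h import *
go([.613,.078,.034],-1.4)"
```

```text
clock: 3.32
position: [0.6128, 0.0752, 0.0351]
ee_rot: [2.246, 2.195, 0.003]
force: [-0.1, 0.1, 0.2]
width: 0.654
gripper_force: 0.0
t 3.325 pos [0.6128 0.0752 0.0351] w 6.000585265485907 F [-0.0764  0.0669  0.2492] j [-0.4867  0.6923  0.417   1.8163 -0.405   0.7159  0.1311]
shift [0.28 0.01 0.11] turn [ 0.12 -0.03  0.07] rows 0.047706475957038336 0.013131937953649416
```

```bash
python3 -m creep '6 0 0 0.15 0 0 0; 2 0 0 0.15 0 0 0; 2 0 0 0.15 0 0 0; 2 0 0 0.15 0 0 0; 2 0 0 0.15 0 0 0' 40;python3 -m creep '2 0 0 0 0 0 0; 2 0 0 0 0 0 0; 2 0 0 0 0 0 0' 50
```

```text
clock: 3.95
position: [0.6122, 0.0752, 0.0324]
ee_rot: [2.247, 2.195, 0.001]
force: [-0.3, -0.6, 3.7]
width: 0.27
gripper_force: 25.1
clock: 4.32
position: [0.6122, 0.0752, 0.0324]
ee_rot: [2.247, 2.195, 0.001]
force: [0.1, -0.1, 5.1]
width: 0.263
gripper_force: 50.8
```

```bash
python3 -m creep '2 0 0 -0.8 0 -2.5 0; 2 0 0 -1.6 0 -5 0; 2 0 0 -1.6 0 -5 0; 2 -1.5 0 -1.6 0 -5 0; 2 -3 0 -1.6 0 -5 0' 55; python3 -c "
from h import *
go([.613,.0,.034],-1.4,-5)
im=vision.get_image('wrist'); cv2.imwrite('pics/w3.png',cv2.resize(im[:,:,::-1],(800,600)))"
```

```text
clock: 4.95
position: [0.6107, 0.0429, 0.0479]
ee_rot: [2.204, 2.151, -0.098]
force: [-0.2, -0.2, -0.5]
width: 0.256
gripper_force: 54.8
t 4.95 pos [0.6107 0.0429 0.0479] w 2.353578976748876 F [-0.2464 -0.1797 -0.5339] j [-0.5339  0.6892  0.4943  1.8166 -0.3295  0.7403  0.0873]
shift [-4.14  0.34  1.76] turn [-0.04  0.03  0.01] rows 0.722232032086133 0.004728723866996714
```

View pics/w3.png

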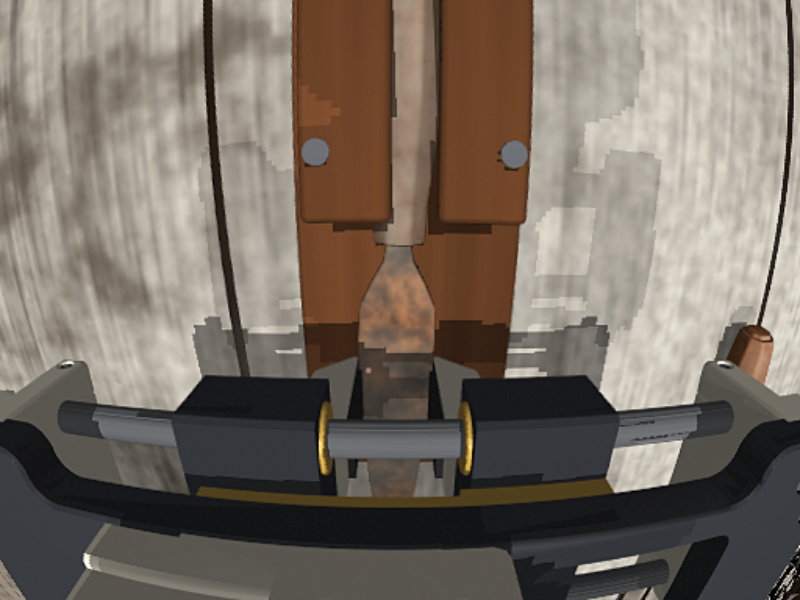

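The wrist view shows the blade held squarely between the fingers. The handle is emerging from the mouth at about (400,240), about 3 mm to the left of the hood's centre. I pull on along the chisel's own axis.

```bash
python3 -m creep '2 -2 0.2 0 0 0 0; 2 -4 0.2 0 0 0 0; 2 -6 0.2 0 0 0 0; 2 -8 0.2 0 0 0 0; 2 -10 0.2 0 0 0 0'; python3 -m creep '2 -2 0 0 0 0 0; 2 -4 0 0 0 0 0; 2 -5 0 -2 0 0 0; 2 -5 0 -6 0 0 0;2 -5 0 -10 0 0 0'; python3 -c "
from h import *
go([.613,.0,.034],-1.4,-5)
im=vision.get_image('top'); cv2.imwrite('pics/t3.png',cv2.resize(im[120:300,130:370,::-1],None,fx=3.3,fy=3.3,interpolation=2))"
```

```text
clock: 5.62
position: [0.6109, -0.0559, 0.0571]
ee_rot: [2.202, 2.152, -0.096]
force: [-0.4, 0.3, -3.0]
width: 0.258
gripper_force: 54.8
clock: 6.25
position: [0.6096, -0.0964, 0.1619]
ee_rot: [2.203, 2.152, -0.097]
force: [0.8, -0.0, -1.4]
width: 0.257
gripper_force: 54.8
t 6.25 pos [ 0.6096 -0.0964  0.1619] w 2.358286575105058 F [ 0.7687 -0.0183 -1.3829] j [-0.3533  0.5413  0.5553  1.7378 -0.2345  0.9356  0.2505]
shift [10.72  0.12 11.9 ] turn [-0.04  0.01  0.05] rows 2.562541526023149 0.0055419988552119995
```

View pics/t3.png

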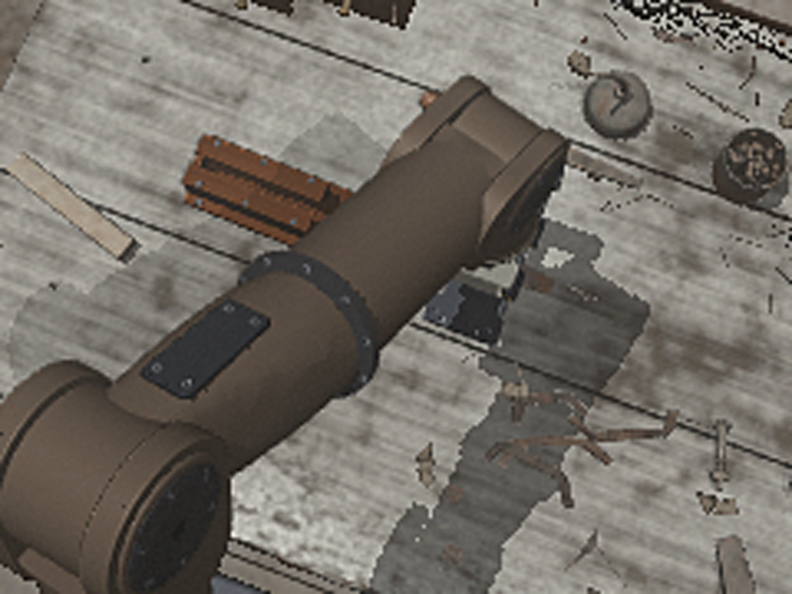

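The top view shows the chisel out of the tray and held under the arm. The bench between the tray and the pliers (crop 490–680, 380–500) is free; the bolt is at crop (720,450). I'll lay the chisel there crosswise, along world x.

```bash
python3 -c "
from h import *
go([.535,-.085,.14],-91.4,0)
c=cam('top')
for p in [(348,256),(281,238),(336,250),(262,262),(140,250),(316,150)]: print(p,onz(c,p,.01)[:2])
print(proj(c,[.465,-.085,.01]),proj(c,[.7,-.085,.01]))"
```

```text
t 6.3 pos [ 0.6123 -0.0964  0.1673] w 2.354747931468733 F [ 2.6909 -0.5371  2.3596] j [-0.3548  0.5355  0.5576  1.732  -0.2332  0.9397  0.2494]
shift [ 1.19 -7.77  2.58] turn [ 4.21  3.62 89.99] rows 1.3242958806299006 8.426278972799162
(348, 256) [ 0.5308 -0.3934]
(281, 238) [ 0.5065 -0.1463]
(336, 250) [ 0.5359 -0.3463]
(262, 262) [ 0.4017 -0.1122]
(140, 250) [0.2866 0.313 ]
(316, 150) [ 0.8656 -0.1561]
[261.1041 242.7322] [283.3329 183.4324]
```

```bash
python3 -m creep '2 1.2 -7.8 2 2.1 1.8 45; 2 1.2 -7.8 2 2.1 1.8 45; 2 1.2 -7.8 2 2.1 1.8 45; 2 1.2 -7.8 2 2.1 1.8 45; 2 1.2 -7.8 2 2.1 1.8 45';  python3 -c "
from h import *
go([.535,-.085,.14],-91.4,0)"
```

```text
clock: 6.92
position: [0.5322, -0.084, 0.1399]
ee_rot: [2.885, 1.153, -0.058]
force: [0.3, 0.4, -2.3]
width: 0.259
gripper_force: 54.8
t 6.925 pos [ 0.5322 -0.084   0.1399] w 2.381080083118871 F [ 0.2513  0.3533 -2.3084] j [-0.5112  0.5102  0.7622  1.9429 -0.3918  0.8675 -0.3614]
shift [ 0.13  0.27 -0.01] turn [ 2.    2.18 44.96] rows 0.04729724736278136 4.211171107382637
```

```bash
python3 -m creep '2 0.2 0.2 0 2 2.2 45; 2 0.2 0.2 0 2 2.2 45; 2 0.2 0.2 0 2 2.2 45; 2 0.2 0.2 0 2 2.2 45; 2 0.2 0.2 0 2 2.2 45';  python3 -c "
from h import *
go([.535,-.085,.06],-91.4,0)"
```

```text
clock: 7.55
position: [0.5348, -0.0838, 0.1397]
ee_rot: [-3.141, 0.035, 0.0]
force: [0.0, -0.2, -2.5]
width: 0.258
gripper_force: 54.8
t 7.55 pos [ 0.5348 -0.0838  0.1397] w 2.372351237146766 F [ 0.0339 -0.2111 -2.5231] j [-0.5965  0.5748  0.9567  1.9571 -0.5928  0.9194 -0.93  ]
shift [0.03 0.12 7.97] turn [-0.    0.01  0.11] rows 1.2753770277261491 0.010154564026533022
```

```bash
python3 -m creep '2 0 0 4 0 0 0; 2 0 0 8 0 0 0; 2 0 0 10 0 0 0; 2 0 0 10.6 0 0 0; 2 0 0 10.6 0 0 0';  python3 -m creep '2 0 0 0.5 0 0 0; 2 0 0 0.9 0 0 0; 2 0 0 0.9 0 0 0; 2 0 0 0.9 0 0 0'
```

```text
clock: 8.18
position: [0.5356, -0.0838, 0.0345]
ee_rot: [-3.141, 0.037, -0.002]
force: [0.6, 0.5, -2.4]
width: 0.252
gripper_force: 54.8
clock: 8.68
position: [0.5353, -0.0834, 0.0251]
ee_rot: [-3.141, 0.038, -0.001]
force: [0.7, 0.3, -1.3]
width: 0.259
gripper_force: 54.8
```

```bash
python3 -m creep '2 0 0 0.15 0 0 0; 2 0 0 0.2 0 0 0; 2 0 0 0.2 0 0 0; 3 0 0 0.2 0 0 0; 5 0 0 0.2 0 0 0' 30;  python3 -m creep '5 0 0 0 0 0 0; 5 0 0 0 0 0 0;5 0 0 -4 0 0 0; 5 0 0 -8 0 0 0;5 0 0 -12 0 0 0'
python3 - <<'E'
from h import *
go([.64,-.085,.2],-91.4,0)
E
```

```text
clock: 9.3
position: [0.5352, -0.0835, 0.023]
ee_rot: [-3.141, 0.038, -0.001]
force: [0.4, -0.1, -0.1]
width: 0.391
gripper_force: 0.0
clock: 9.93
position: [0.5348, -0.0836, 0.1441]
ee_rot: [-3.141, 0.038, -0.0]
force: [0.9, 0.4, -0.0]
width: 0.545
gripper_force: 0.0
t 9.925 pos [ 0.5348 -0.0836  0.1441] w 5.000938463084192 F [ 0.8706  0.3766 -0.0451] j [-0.6021  0.5698  0.964   1.9533 -0.5872  0.9279 -0.9364]
shift [10.52 -0.12 -5.59] turn [-0.02 -0.   -0.  ] rows 1.9058649766551552 0.0018191287345296625
```

```bash
R='9 5 0 -6 0 0 -50'; python3 -m creep '8 5 0 -5 0 0 -50; 8 5 0 -5 0 0 -50; 8 5 0 -5 0 0 -50; 8 5 0 -5 0 0 -50; 8 5 0 -5 0 0 -50'; python3 -m creep '8 0 0 0 0 0 -50; 8 0 0 0 0 0 -50; 8 0 0 0 0 0 -50; 8 0 0 0 0 0 -50; 8 0 0 0 0 0 -50';python3 -m creep '8 0 0 0 0 0 -50; 8 0 0 0 0 0 -50; 8 0 0 0 0 0 -50; 8 0 0 0 0 0 -50; 8 0 0 0 0 0 -50'
python3 - <<'E'
from h import *
go([.64,-.085,.2],88.6,0)
E
```

```text
clock: 10.55
position: [0.5849, -0.0848, 0.193]
ee_rot: [-2.86, -1.3, -0.001]
force: [-1.0, 0.4, -0.1]
width: 0.871
gripper_force: 0.0
clock: 11.18
position: [0.5848, -0.0849, 0.1929]
ee_rot: [-2.043, -2.387, -0.001]
force: [-0.3, -0.1, -0.5]
width: 0.871
gripper_force: 0.0
clock: 11.8
position: [0.5848, -0.085, 0.1928]
ee_rot: [-0.843, -3.026, -0.001]
force: [0.2, -0.2, -0.9]
width: 0.872
gripper_force: 0.0
t 11.8 pos [ 0.5848 -0.085   0.1928] w 8.001594469930435 F [ 0.1536 -0.1669 -0.8827] j [-0.1461  0.4352  0.2807  1.7466 -0.1417  0.9795  1.2166]
shift [-4.73  2.85 -0.72] turn [  0.03  -0.   -29.73] rows 0.8906110849360849 2.7781588547604668
```

```bash
python3 -m creep '8 -5 3 0 0 0 -30; 8 -5 3 0 0 0 -30; 8 -5 3 0 0 0 -30; 8 -5 3 0 0 0 -30; 8 -5 3 0 0 0 -30'
python3 - <<'E'
from h import *
go([.64,-.085,.2],88.6,0)
c=cam("wrist"); np.savez("w4.npz",f=c[0],cx=c[1],cy=c[2],E=c[3]); im=vision.get_image("wrist"); cv2.imwrite("pics/w4.png",im[:,:,::-1]);cv2.imwrite("pics/w4b.png",cv2.resize(im[:,:,::-1],(800,600),interpolation=2))
E
```

```text
clock: 12.42
position: [0.6432, -0.0853, 0.1929]
ee_rot: [0.044, 3.141, 0.001]
force: [-0.2, -0.5, -0.4]
width: 0.872
gripper_force: 0.0
t 12.425 pos [ 0.6432 -0.0853  0.1929] w 8.003885530480922 F [-0.1768 -0.5045 -0.4117] j [-0.0504  0.5195  0.1517  1.5875 -0.0877  1.041   1.6688]
shift [ 0.32  0.02 -0.71] turn [ 0.03  0.01 -0.19] rows 0.12424094702279281 0.018318682478588845
```

View pics/w4b.png

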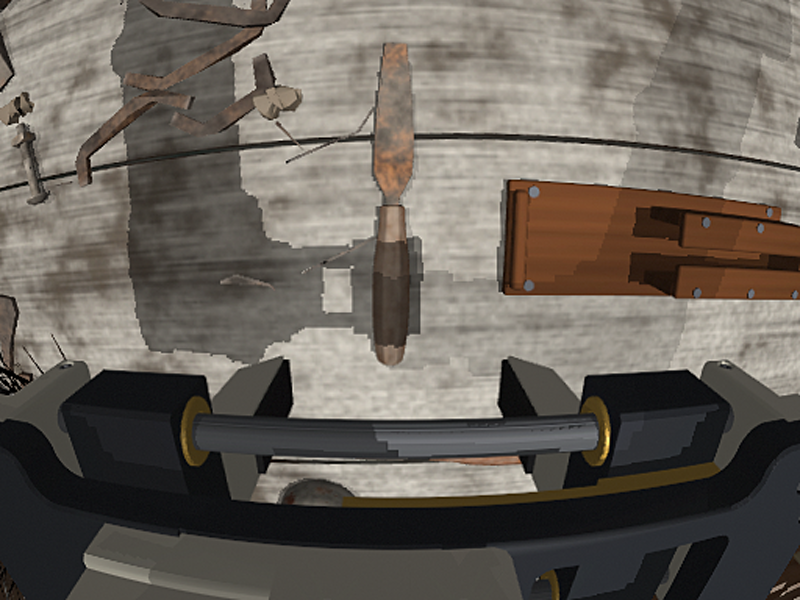

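The chisel lies flat on bare bench: tip at (396,44), butt at (390,365), handle sides 373–409 at row 285. The tray end is at columns 505–530. I compute its pose.

Run:
```python
from h import *
d=np.load("w4.npz"); c=(float(d['f']),float(d['cx']),float(d['cy']),d['E'])
q=lambda p,z: onz(c,np.array(p)/1.5625,z,True)
tip=q((396.5,44),.006);butt=q((390,365),.013);h=q((390.5,285),.02);print("tip",tip,"butt",butt,np.linalg.norm(tip-butt),"handle",h, "W",np.linalg.norm((q((372.5,285),.013)-q((408.5,285),.013))))
ferr=q((393,206),.02);print("ferrule",ferr)
v=(butt-tip)[:2];yaw=np.degrees(np.arctan2(-v[0],v[1]));print("yaw",yaw)
v/=np.linalg.norm(v); g=butt[:2]-v*.055; print("grasp",g)
print("trayend base corners",q((505,292),.01),q((510,180),.01))
go([*g,.0255],yaw+180,0)
```

```text
tip [ 0.4746 -0.0805  0.006 ] butt [ 0.7052 -0.0917  0.013 ] 0.23096150002665683 handle [ 0.6422 -0.0893  0.02  ] W 0.025269441797208945
ferrule [ 0.5881 -0.086   0.02  ]
yaw -92.7971505021297
grasp [ 0.6503 -0.089 ]
trayend base corners [ 0.652  -0.0068  0.01  ] [ 0.5716 -0.0046  0.01  ]
t 12.475 pos [ 0.6432 -0.0852  0.1929] w 8.011218073496657 F [-0.3443  0.4556 -0.1301] j [-0.0506  0.5195  0.1517  1.5875 -0.0876  1.041   1.6693]
shift [-0.71 -0.37 16.74] turn [0.02 0.01 1.24] rows 2.6819128242152575 0.11611058959000141
```

```bash
python3 -m creep '6 -0.4 -0.4 5 0 0 1.2; 6 -0.4 -0.4 11 0 0 1.2; 6 -0.4 -0.4 15 0 0 1.2; 6 -0.4 -0.4 16.5 0 0 1.2; 6 -0.4 -0.4 16.5 0 0 1.2' 40; python3 -m creep '6 0 0 0.2 0 0 0; 2 0 0 0.2 0 0 0; 2 0 0 0.2 0 0 0;2 0 0 0.2 0 0 0;2 0 0 0.2 0 0 0' 40; python3 -m creep '2 0 0 0 0 0 0;2 0 0 0 0 0 0' 58
```

```text
clock: 13.1
position: [0.6472, -0.0892, 0.0278]
ee_rot: [-0.072, -3.14, -0.001]
force: [0.1, 0.6, 0.9]
width: 0.651
gripper_force: 0.0
clock: 13.72
position: [0.6474, -0.0891, 0.0261]
ee_rot: [0.071, 3.14, 0.001]
force: [-0.1, 1.5, 1.0]
width: 0.27
gripper_force: 40.5
clock: 13.98
position: [0.6474, -0.0892, 0.0261]
ee_rot: [0.071, 3.14, 0.001]
force: [-0.5, 0.4, 2.6]
width: 0.266
gripper_force: 57.9
```

```bash
python3 -m creep '2 0 0 -3 0 0 0; 2 0 0 -8 0 0 0; 2 0 0 -12 0 0 0; 2 0 0 -13 0 0 0; 2 0 0 -13 0 0 0'; python3 -m creep '2 3 0 0 0 0 53; 2 3 0 0 0 0 53; 2 3 0 0 0 0 53; 2 3 0 0 0 0 53; 2 3 0 0 0 0 53';python3 - <<'E'
from h import *
go([.6115,-.085,.12],-1.5,0)
E
```

```text
clock: 14.6
position: [0.647, -0.0892, 0.1555]
ee_rot: [0.071, 3.141, 0.001]
force: [0.5, -1.1, -2.5]
width: 0.265
gripper_force: 57.9
clock: 15.22
position: [0.6159, -0.0878, 0.1535]
ee_rot: [-1.472, -2.772, 0.002]
force: [-0.4, 0.5, -1.7]
width: 0.266
gripper_force: 57.9
t 15.225 pos [ 0.6159 -0.0878  0.1535] w 2.445149534852167 F [-0.4051  0.4612 -1.7039] j [-0.2098  0.5387  0.3936  1.7115 -0.2451  0.9437  0.8737]
shift [ 0.47 -0.2   3.35] turn [-0.19 -0.07 35.57] rows 0.54193993701447 3.3240556960324565
```

```bash
python3 -m creep '2 0.4 -0.2 3 0 0 35.6; 2 0.4 -0.2 3 0 0 35.6; 2 0.4 -0.2 3 0 0 35.6; 2 0.4 -0.2 3 0 0 35.6; 2 0.4 -0.2 3 0 0 35.6'
python3 - <<'E'
from h import *
go([.6115,-.085,.055],-1.5,0)
c=cam("wrist"); np.savez("w5.npz",f=c[0],cx=c[1],cy=c[2],E=c[3]); im=vision.get_image("wrist"); cv2.imwrite("pics/w5.png",im[:,:,::-1]);cv2.imwrite("pics/w5b.png",cv2.resize(im[:,:,::-1],(800,600),interpolation=2))
c=cam("scene"); im=vision.get_image("scene"); p=proj(c,[.615,.0,.06]).astype(int);print(p); cv2.imwrite("pics/s5.png",cv2.resize(im[p[1]-60:p[1]+60,p[0]-80:p[0]+80,::-1],(800,600),interpolation=2))
E
```

```text
clock: 15.85
position: [0.6122, -0.0855, 0.1239]
ee_rot: [-2.242, -2.198, 0.004]
force: [-0.4, 0.8, -2.9]
width: 0.271
gripper_force: 57.9
t 15.85 pos [ 0.6122 -0.0855  0.1239] w 2.485971554012806 F [-0.4016  0.841  -2.9396] j [-0.3109  0.5935  0.5456  1.758  -0.3788  0.8997  0.3788]
shift [ 0.05 -0.04  6.89] turn [-0.18  0.02  0.35] rows 1.1017867091233082 0.03683794176542105
[243 198]
```

View pics/w5b.png

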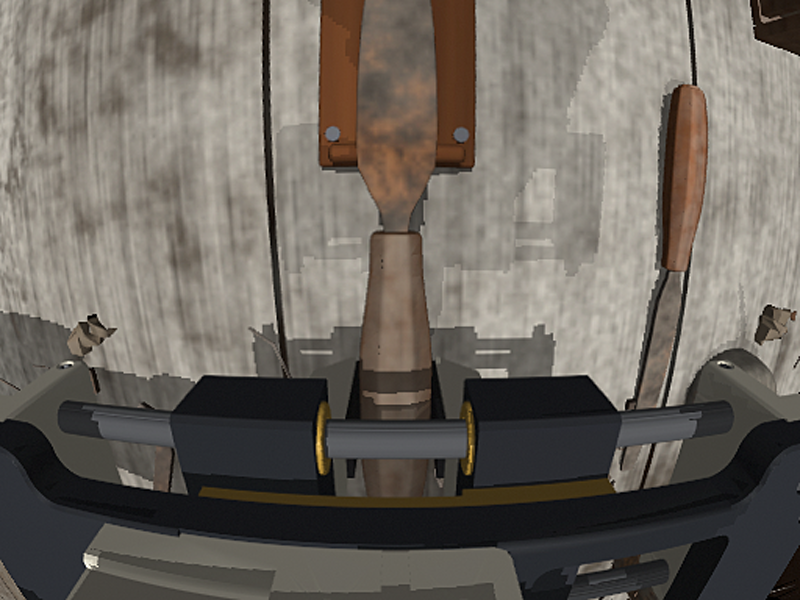

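View pics/s5.png

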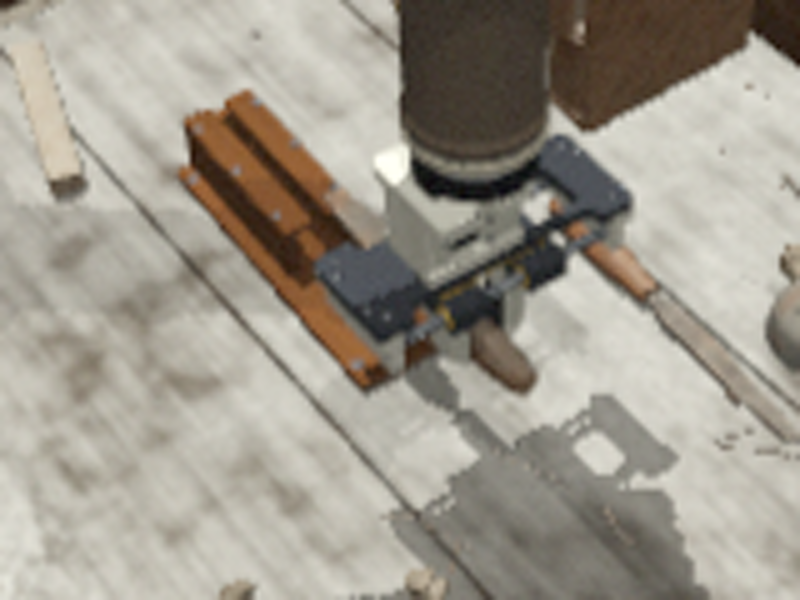

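The wrist view shows the handle gripped, with blade and handle centred on column 397 and the tray's end stop centred at 398, so it is aligned. The scene view shows the blade tip near crop (332,192), above the mouth, and the stick and rasp in place. I check the sag.

Run:
```python
from h import *
c=cam("scene"); 
for p in [(332,190),(325,198),(345,200)]:
    o,d=ray(c,(163+p[0]/5,138+p[1]/5)); t=(.615-o[0])/d[0]; print(p,o+t*d)
print("expected tip crop",(proj(c,[.6162,.0865,.104])-[163,138])*5,(proj(c,[.6162,.0865,.094])-[163,138])*5)
d=np.load("w5.npz"); c=(float(d['f']),float(d['cx']),float(d['cy']),d['E'])
q=lambda p,z: onz(c,np.array(p)/1.5625,z,True)
print("blade L/R row60",q((358,60),.108),q((437,60),.108),"ferrule",q((397,232),.12),"stopC",q((320,165),.005),q((476,165),.005))
```

```text
(332, 190) [0.615  0.081  0.1061]
(325, 198) [0.615  0.0916 0.0896]
(345, 200) [0.615  0.0647 0.1093]
expected tip crop [329.1669 186.8944] [330.1121 197.0075]
blade L/R row60 [0.6012 0.0286 0.108 ] [0.6266 0.0281 0.108 ] ferrule [ 0.6126 -0.0271  0.12  ] stopC [ 0.5712 -0.0046  0.005 ] [ 0.6562 -0.0062  0.005 ]
```

```bash
python3 -m creep '2 0 0 3 0 0 0.3; 2 0 0 6 0 0 0.3; 2 0 0 7.2 0 0 0.3; 2 0 0 7.2 0 0 0.3'; python3 -m creep '2 1.5 0 0 0 0 0; 2 3 0 0 0 0 0; 2 4.5 0 0 0 0 0; 2 6 0 0 0 0 0; 2 6 0 0 0 0 0'; python3 -c "
from h import *
go([.6155,.070,.0506],-1.5,0)"
```

```text
clock: 16.45
position: [0.6129, -0.0858, 0.0533]
ee_rot: [-2.249, -2.192, 0.001]
force: [0.5, 0.4, -1.6]
width: 0.27
gripper_force: 57.9
clock: 17.08
position: [0.615, -0.0232, 0.0539]
ee_rot: [-2.246, -2.195, -0.002]
force: [-0.0, -0.2, -2.4]
width: 0.271
gripper_force: 57.9
t 17.075 pos [ 0.615  -0.0232  0.0539] w 2.4919905723797657 F [-0.0076 -0.2197 -2.3708] j [-0.3771  0.6774  0.4952  1.8143 -0.4478  0.7629  0.3325]
shift [ 9.32 -0.17  0.34] turn [ 0.01 -0.08  0.19] rows 1.4928765145737934 0.018959237106157864
```

```bash
python3 -m creep '2 1.5 -0.1 0.1 0 0 0; 2 3 -0.1 0.2 0 0 0; 2 4.5 -0.1 0.3 0 0 0; 2 6 -0.1 0.3 0 0 0; 2 6 -0.1 0.3 0 0 0'; python3 -c "
from h import *
go([.6152,.070,.0506],-1.5,0)
c=cam('wrist');im=vision.get_image('wrist'); cv2.imwrite('pics/w6.png',cv2.resize(im[:,:,::-1],(800,600),interpolation=2))"
```

```text
clock: 17.7
position: [0.6155, 0.0365, 0.0508]
ee_rot: [-2.246, -2.195, -0.001]
force: [-0.8, -0.7, -2.4]
width: 0.269
gripper_force: 57.9
t 17.7 pos [0.6155 0.0365 0.0508] w 2.466502792013587 F [-0.7765 -0.738  -2.4319] j [-0.4758  0.6843  0.4989  1.8132 -0.4562  0.7602  0.2421]
shift [ 3.35 -0.11  0.02] turn [ 0.   -0.07  0.17] rows 0.5355754027567938 0.017411582767059907
```

```bash
python3 -m creep '2 1.2 0 0 0 0 0; 2 2.2 0 0 0 0 0; 2 3 0 0 0 0 0; 2 3.3 0 0 0 0 0; 2 3.3 0 0 0 0 0'
python3 - <<'E'
from h import *
go([.6152,.070,.0375],-1.5,0)
c=cam('scene');im=vision.get_image('scene'); p=proj(c,[.615,.0,.02]).astype(int);print(p); cv2.imwrite("pics/s6.png",cv2.resize(im[p[1]-60:p[1]+40,p[0]-60:p[0]+60,::-1],None,fx=6,fy=6,interpolation=2))
sc=lambda P:(proj(c,P)-[p[0]-60,p[1]-60])*6
for n,P in dict(stop=(.614,.0015,.022),stopout=(.614,-.0035,.01),butt=(.6145,.0125,.037)).items(): print(n,sc(P))
E
```

```text
clock: 18.38
position: [0.6164, 0.0675, 0.051]
ee_rot: [2.25, 2.193, 0.001]
force: [-0.8, -0.5, -1.9]
width: 0.268
gripper_force: 57.9
t 18.375 pos [0.6164 0.0675 0.051 ] w 2.4559111137694445 F [-0.8369 -0.4779 -1.8782] j [-0.5276  0.6892  0.5038  1.8045 -0.4592  0.766   0.1913]
shift [ 0.25 -0.13  1.35] turn [ 0.02 -0.02  0.04] rows 0.22031158632252454 0.004562318080903
[243 206]
stop [362.6017 358.5027]
stopout [368.3145 376.8637]
butt [351.3573 330.0301]
```

View pics/s6.png

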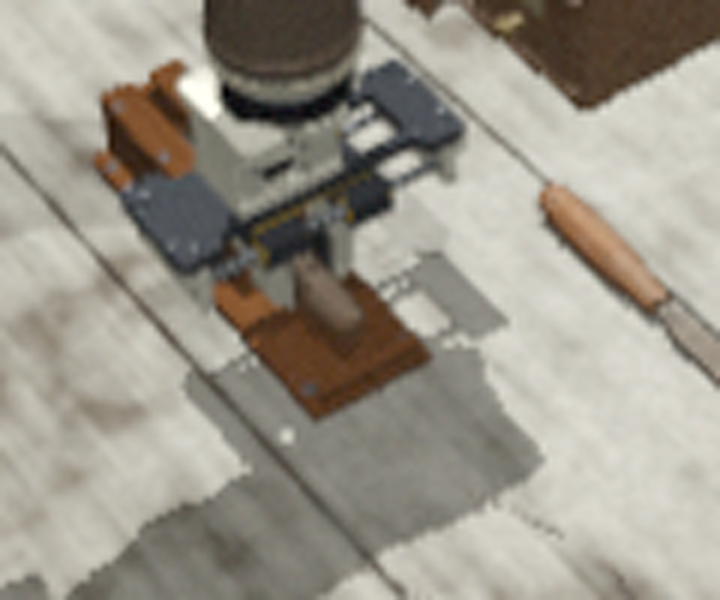

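The butt is at crop (350,326), just inside the end stop line (about 365,360) and where predicted. I move in another 2.5 mm and lower.

```bash
python3 -m creep '2 0.25 -0.1 0 0 0 0; 2 0.25 -0.1 0.5 0 0 0; 2 0.25 -0.1 1 0 0 0; 2 0.25 -0.1 1.3 0 0 0; 2 0.25 -0.1 1.3 0 0 0'; python3 -c "
from h import *
go([.6152,.070,.036],-1.5,0)"
```

```text
clock: 19.05
position: [0.6152, 0.0697, 0.0376]
ee_rot: [-2.25, -2.192, 0.0]
force: [-0.8, -1.3, -2.2]
width: 0.265
gripper_force: 57.9
t 19.05 pos [0.6152 0.0697 0.0376] w 2.4306069880108794 F [-0.775  -1.317  -2.2125] j [-0.5235  0.7062  0.4917  1.8125 -0.4712  0.7417  0.1968]
shift [ 0.03 -0.    0.16] turn [-0.02 -0.01  0.01] rows 0.025776890550059793 0.002166754167188115
```

```bash
python3 -m creep '2 0 0 0.15 0 0 0; 2 0 0 0.2 0 0 0; 2 0 0 0.2 0 0 0'; python3 -m creep '3 0 0 0 0 0 0; 5 0 0 0 0 0 0; 6 0 0 0 0 0 0; 6 0 0 0 0 0 0'; python3 -m creep '6 0 0 -3 0 0 0; 6 0 0 -8 0 0 0; 6 -4 0 -14 0 0 0; 6 -8 0 -17 0 0 0; 6 -8 0 -17 0 0 0'
python3 - <<'E'
from h import *
go([.60,.06,.25],-1.4)
c=cam("wrist"); np.savez("w7.npz",f=c[0],cx=c[1],cy=c[2],E=c[3]); im=vision.get_image("wrist"); cv2.imwrite("pics/w7.png",im[:,:,::-1]);cv2.imwrite("pics/w7b.png",cv2.resize(im[:,:,::-1],(800,600),interpolation=2))
E
```

```text
clock: 19.42
position: [0.6156, 0.0698, 0.0362]
ee_rot: [2.25, 2.192, 0.001]
force: [-0.2, -0.8, -0.8]
width: 0.27
gripper_force: 57.9
clock: 19.92
position: [0.6155, 0.0699, 0.036]
ee_rot: [-2.25, -2.192, -0.001]
force: [0.1, -0.2, 0.2]
width: 0.604
gripper_force: 0.0
clock: 20.55
position: [0.6147, -0.0157, 0.2099]
ee_rot: [2.253, 2.181, 0.007]
force: [0.3, 0.6, -0.5]
width: 0.652
gripper_force: 0.0
t 20.55 pos [ 0.6147 -0.0157  0.2099] w 5.987060671550881 F [ 0.3134  0.5547 -0.5295] j [-0.485   0.4959  0.6265  1.6913 -0.326   1.0535  0.2127]
shift [ 7.52 -1.69 -4.03] turn [ 0.4   0.06 -0.47] rows 1.391284624355455 0.058142799246925454
```

View pics/w7b.png

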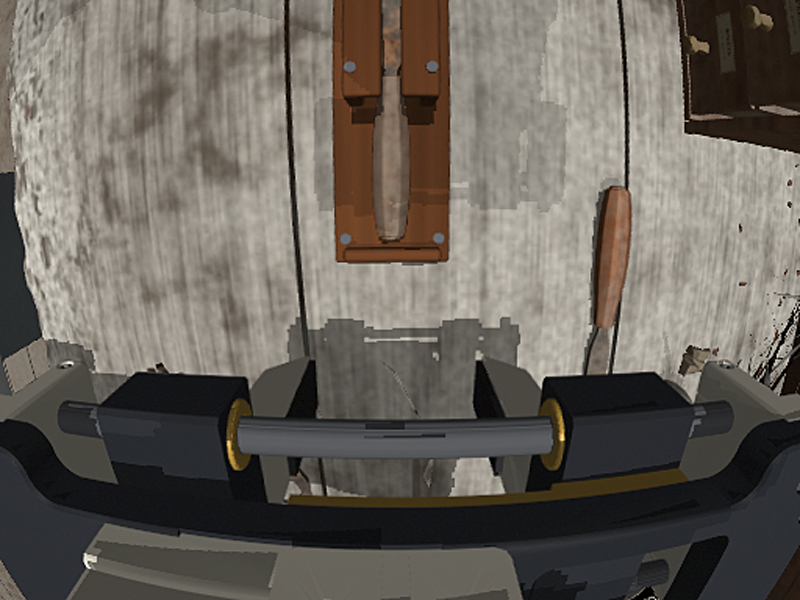

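The chisel lies in the tray with its blade under the hood and its butt at (391,240), inside the end stop at rows 247–262. The rasp is where it was. I hand in.

```bash
python3 -c "
from cell import job
print(job.sign_off())"
```

```text
the job is handed in; nothing more can be done
None
```

I took the chisel out, laid it flat on the bench, let go, picked it up by the handle, and put it back with the blade under the hood and the handle lying down inside the end stop; the stick, rasp and bolt weren't touched, and I handed in at about 21 s of the 67 s.

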